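# Turn a brush block at the stop bracket

## Task

Offer the wooden brush block that has one square end to the steel stop bracket for two passes, near the middle of the bracket and flat on the bench: first bring one of its long sides flat up to the bracket for a moment, then give it a quarter turn, bring its square end flat up to the bracket and leave it there. Leave the oval block and the round block where they are.

Things in the scene. Friction and masses are not known exactly. Their poses are not given: they have to be found in the camera images.
- block_grip (a point): Loose wooden brush block, 0.22 kg. Base 125 long, 60 wide, 20 mm high; one end square, one half-round. Grip rib along its centre line: 60 long, 22 wide, 20 to 62 mm above the underside; grip it across y with fingertips above the base. Point: middle of the rib, 44 mm above the underside. x: towards the square end (face at x=+50 mm; round tip at x=-75); flat long sides at y=+30 and -30; z up.
- bracket_face (a point): Middle of the working face of the fixed steel stop bracket, a bent angle screwed to the bench. The upright face, 260 mm long and 18 high, looks towards the robot, turned up to 12 degrees; point 9 mm above the bench. x: level, into the face, away from the robot; y along the face; z up. Behind it lies a flat foot 45 mm deep.
- oval_grip (a point): Bystander: the oval brush block, 140 mm long, 60 mm wide, both ends half-round, with the same rib as the workpiece; point in the middle of the block, on the rib, 44 mm above the bench; x along the block.
- round_grip (a point): Bystander: the round brush block, 84 mm across, with a turned knob on top, 62 mm high in all; point on its axis, 44 mm above the bench.
Things that resemble listed ones, but are neither listed nor needed, are in the scene too. What is shaped like the part that bears block_grip but black is not meant.

How it is judged (in metres and radians):
On the way, in this order (a step that is already met when the one before it is completed fails the run):
1. a long side of the block is flat up to the bracket (gap under 10 mm), near its middle (y of block_grip in the frame of bracket_face between -0.07 and 0.07 m and angle between block_grip's own z axis and vertical below 0.17 rad and height (world z) of block_grip below 0.054 m and angle between the x axis of block_grip and the y axis of bracket_face, either way round below 0.18 rad and x of block_grip in the frame of bracket_face between -0.04 and -0.02 m), for 0.2 s.
2. turned, the square end of the block is flat up to the bracket (gap under 10 mm), near its middle (y of block_grip in the frame of bracket_face between -0.07 and 0.07 m and angle between block_grip's own z axis and vertical below 0.17 rad and height (world z) of block_grip below 0.054 m and angle between the x axis of block_grip and the x axis of bracket_face, either way round below 0.18 rad and x of block_grip in the frame of bracket_face between -0.06 and -0.04 m), for 0.2 s.
At the end, for the whole second after the job is handed in: The block lies flat on the bench at rest, let go, its square end at the bracket's face (gap under 10 mm) and square to it within 10 degrees, the block's grip point within 70 mm of the bracket's middle along the face; the oval and round blocks are within 20 mm of where they started (all of step 2 and linear speed of block below 0.02 m/s and angular speed of block below 0.1 rad/s); the robot touches nothing.
It fails at once if the oval block is moved more than 20 mm (distance of oval_grip from where it was at the start of the episode above 0.02 m).
It fails at once if the round block is moved more than 20 mm (distance of round_grip from where it was at the start of the episode above 0.02 m).
It also fails if it takes over 51 s, if anything falls off the work surface, if the arm or the gripper's body presses on something with over 40 N, if the wrist force passes 120 N, or if a joint passes its speed limit or range.

## Robot

A 7-joint arm with a two-finger parallel gripper is mounted at the origin on the work surface. World frame = base frame: x ahead of the robot, y to its left, z up, the work surface at z = 0. Lengths are in mm, angles in rad, forces in N, time in s.
With the tool pointing down it reaches from about 350 to 900 mm from the base axis. Payload 7.2 kg.
Tool frame: the origin (TCP) lies between the finger pads; the fingertips stand 8 mm ahead of it and the grasp point (between the pads) lies 11 mm behind it; z points along the fingers, y is the direction in which the jaws open and shut (so a half turn about z gives the same grasp; the last joint's range is limited). The gripper opens to 85 mm and grips with 20 to 120 N. Pads are 22 mm wide; open, the fingers measure 114 mm over their backs; the gripper's body (76 mm by 85 mm) begins 54 mm behind the grasp point. The pads swing forward as they close: fully open they stand 13 mm farther back than shut.
Start: joints at [-1.284, 0.411, -0.013, 1.596, 0.006, 1.134, -0.082], TCP at [217.136, 586.072, 239.297] pointing down, gripper open.
Joint ranges: [-2.95, 2.95], [-0.29, 1.99], [-1.47, 1.44], [0.14, 2.54], [-1.03, 4.17], [0.13, 1.85], [-2.86, 2.86]. Speed limits (rad/s): [2.39, 2.39, 3.01, 3.01, 3.14, 3.14, 3.14].

## Interface

Orientations are given as a unit quaternion [w, x, y, z].
In Python, from plant import * gives the robot as it stands. The module is installed in compiled form; this text tells all that it offers.
- The arm moves only by the tool carry_out, never from a script. Its arguments are lists of equal length, an entry for each row: "hand": the finger opening in mm, from 0 to 85.4; "translation": the shift along the world's x, y, z in mm, a list of three; "turn": the turn, a rotation vector about the world's x, y, z in rad, a list of three. A call has 1 to 20 rows; each row shifts and turns the pose as measured when the row begins; what a row does not reach is not made up. A row lasts 1/10 s, in which the tool goes at most 50 mm and 8.59 degrees, less where a joint would pass 70% of its speed; a pose out of reach is approached as far as the arm can. A call with a gripper value outside its range is refused whole. The fingers move at their own pace and stop on an object; "newtons" is the grip in N (left out, the last holds). Time passes only in rows, so rows that do not move let the fingers close. It gives the time, the measured TCP pose, the force and the opening at its end, in the units of the state.
- get_obs(): the state, without advancing time (a new reading comes with each control period).
- grab_frame(name): name is "scene" or "top"; returns a dict with "color" (480x640x3 uint8, blue, green, red), "intrinsics" (3x3 intrinsics, pixels), "k1" (the pictures are not rectified: a ray, as slopes to the right and down, at radius r is drawn at 1 + k1 r^2 times it, then the intrinsics apply), "world_to_cam" (4x4, takes a point from world to camera coordinates). Camera axes: x right, y up, looking along -z (the intrinsics and any distortion apply to the point x, -y, -z); pixel columns grow to the right and rows downward; lengths in mm; the calibration is good to about 2 mm. A picture is of the moment at which its call begins. There is no depth.
- job_done(): hands the job in, once; it reports no verdict.
The state is a dict: "time_s": time; "q": joint angles; "qvel": joint speeds; "effort": joint torques, N m; "eef_pos": TCP position; "tcp_rot": TCP orientation; "ft_force": force on the tool from outside, world axes, zero at the start; "moment": the same for the moment, N m; "grip_width": finger opening in mm.
Only numpy, scipy, OpenCV 4.12 (cv2) and the standard library are available. Lean on these libraries where they do the work, as an engineer would, in place of code of your own. Each camera call takes 0.05 s, during which the arm holds its last target. There are 200 camera calls.

## Working session

There is one attempt and no reset: what is moved stays moved. The work goes in short steps, Python scripts to look and compute and a tool call to move; the robot and the scene stay as the last step left them, time stands still between calls to the robot, and variables do not carry over. Pictures are saved under pics/ and viewed, about 8 in all and at most 12, crops included, and the job is handed in when it is done.

Besides the shell and the picture viewer there is one more tool, called after "Request:" as a command line: name --argument value ..., lists and objects as JSON in quotes. carry_out: Moves the arm, as the interface text tells. Its arguments: {"type":"object","properties":{"hand":{"type":"array","items":{"type":"number"}},"translation":{"type":"array","items":{"type":"array","items":{"type":"number"}}},"turn":{"type":"array","items":{"type":"array","items":{"type":"number"}}},"newtons":{"type":"number"}},"required":["hand","translation","turn"]}

```bash
mkdir -p pics
cat > h.py <<'E'
from plant import *
import numpy as np, cv2
def ray(f,u,v):
    K=np.array(f["intrinsics"],float);p=np.array([[[u,v]]],float)
    x,y=(u-K[0,2])/K[0,0],(v-K[1,2])/K[1,1]
    k=f["k1"];rd=np.hypot(x,y);r=rd
    for _ in range(30): r=rd/(1+k*r*r)
    s=r/rd if rd>0 else 1
    T=np.array(f["world_to_cam"]);R=T[:3,:3]
    return -R.T@T[:3,3], R.T@np.array([x*s,-y*s,-1.])
def onz(f,u,v,z):
    c,d=ray(f,u,v);return c+d*(z-c[2])/d[2]
def tri(f1,p1,f2,p2):
    c1,d1=ray(f1,*p1);c2,d2=ray(f2,*p2)
    t=np.linalg.lstsq(np.c_[d1,-d2],c2-c1,rcond=None)[0]
    a,b=c1+d1*t[0],c2+d2*t[1];return (a+b)/2,np.linalg.norm(a-b)
E
python3 - <<'E'
from h import *
import pickle
o=get_obs();print(o)
F={}
for n in("top","scene"):
    f=grab_frame(n);F[n]=f;cv2.imwrite(f"pics/{n}0.png",f["color"]);print(n,f["intrinsics"],f["k1"],ray(f,320,240))
pickle.dump(F,open("F0.pkl","wb"))
E
```

```text
{'time_s': 0.0, 'q': array([-1.28418328,  0.41193308, -0.01273604,  1.59705806,  0.00561514,
        1.13424975, -0.08218723]), 'qvel': array([-9.43458719e-04, -9.71593355e-04,  8.07456293e-04, -6.96075278e-04,
       -8.13800214e-05, -3.01698392e-04, -3.01725048e-04]), 'effort': array([-1.17830656e-03, -6.00614190e+01,  6.81830272e-01, -2.99422860e+01,
        1.37850447e-02,  1.05176514e-02, -1.27343904e-05]), 'eef_pos': array([216.99801002, 585.6133852 , 238.42650162]), 'tcp_rot': array([-8.38193425e-05,  1.76444904e-01,  9.84310188e-01, -8.01858556e-04]), 'ft_force': array([-0.17074139,  0.47194252, -0.50688672]), 'moment': array([-0.03165315,  0.03888019, -0.0201842 ]), 'grip_width': 85.4457073369446}
top [[490.64104512   0.         315.53629955]
 [  0.         490.64104512 233.28298622]
 [  0.           0.           1.        ]] 0.0381930027785468 (array([ 304.81746663,   41.09078103, 1265.03331739]), array([ 0.13480664, -0.02460784, -0.99070269]))
scene [[571.10909638   0.         319.42486507]
 [  0.         571.10909638 246.38258366]
 [  0.           0.           1.        ]] -0.11592037804284068 (array([1280.02637337, -276.85663076,  827.86551916]), array([-0.71422933,  0.27766509, -0.64257644]))
```

View pics/top0.png

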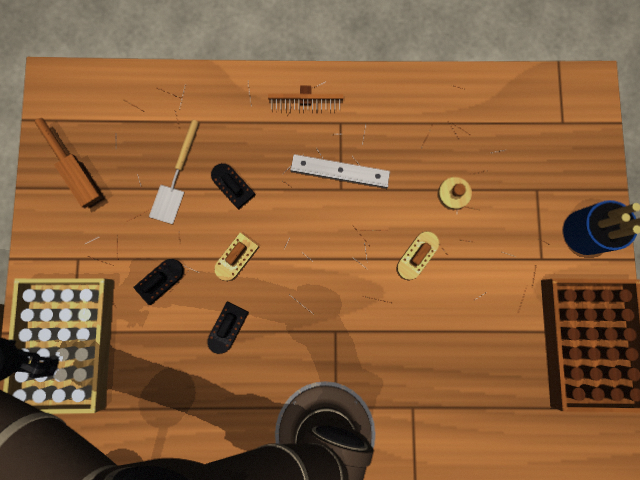

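View pics/scene0.png

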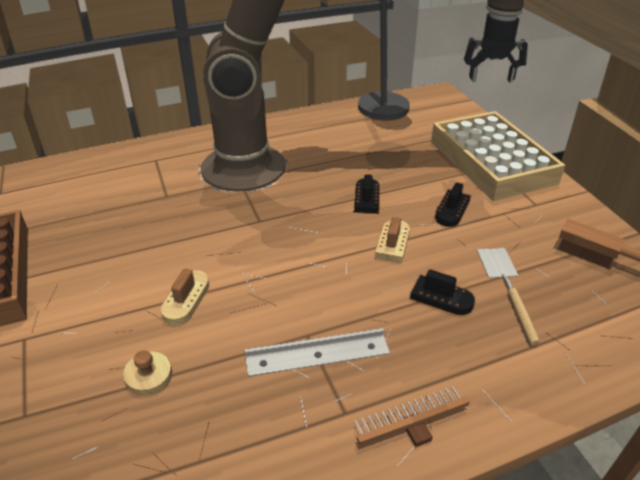

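The top view shows the workpiece at about (237,257), with its square end up and to the right. The oval is at (418,256), the round block at (455,193) and the bracket at (340,171), with its working face on the lower edge. The scene view shows the workpiece at (393,240), its square end towards the camera, and the bracket at (318,352). The black blocks are not the ones meant.

Run:
```python
from h import *
import pickle
F=pickle.load(open("F0.pkl","rb"))
P=[("top",(200,220,75,75)),("top",(280,145,120,50)),("scene",(365,205,60,65)),("scene",(235,320,165,60))]
tiles=[]
for n,(x,y,w,h) in P:
    c=F[n]["color"][y:y+h,x:x+w];s=min(400/w,300/h);c=cv2.resize(c,None,fx=s,fy=s,interpolation=cv2.INTER_CUBIC)
    t=np.zeros((300,400,3),np.uint8);t[:c.shape[0],:c.shape[1]]=c;tiles.append(t);print(n,x,y,s)
cv2.imwrite("pics/crop.png",np.vstack([np.hstack(tiles[:2]),np.hstack(tiles[2:])]))
for n in F:
    hsv=cv2.cvtColor(F[n]["color"],cv2.COLOR_BGR2HSV)
    for nm,(lo,hi) in dict(yel=((17,60,130),(32,200,255)),wht=((0,0,110),(179,50,255))).items():
        m=cv2.inRange(hsv,lo,hi)
        m=cv2.morphologyEx(m,cv2.MORPH_CLOSE,np.ones((3,3)))
        for c in cv2.findContours(m,cv2.RETR_EXTERNAL,cv2.CHAIN_APPROX_NONE)[0]:
            if 300<cv2.contourArea(c)<6000:
                (cx,cy),wh,a=cv2.minAreaRect(c)
                if 80<cy<430 and 100<cx<530:
                    print(n,nm,cv2.contourArea(c),np.round([cx,cy,*wh,a],1))
                    if n=="top":
                        w=np.array([onz(F[n],*p,20 if nm=="yel" else 10)[:2] for p in c[:,0]],np.float32);print("   world",cv2.minAreaRect(w),cv2.boxPoints(cv2.minAreaRect(w)).round(1).tolist())
```

```text
top 200 220 4.0
top 280 145 3.3333333333333335
scene 365 205 4.615384615384615
scene 235 320 2.4242424242424243
top yel 1046.5 [233.8 258.   23.3  49.8  38.2]
   world ((428.2406921386719, 228.99105834960938), (59.905120849609375, 124.4733657836914), 53.098995208740234) [[360.5, 242.39999389648438], [460.0, 167.6999969482422], [496.0, 215.60000610351562], [396.5, 290.29998779296875]]
top yel 1114.0 [418.2 255.   23.9  53.5  35.5]
   world ((436.2529602050781, -240.7036590576172), (60.43650817871094, 139.16098022460938), 53.53158187866211) [[362.29998779296875, -223.60000610351562], [474.20001220703125, -306.3999938964844], [510.20001220703125, -257.79998779296875], [398.29998779296875, -175.0]]
top yel 761.0 [455.5 192.   30.   31.   90. ]
   world ((600.78564453125, -342.6954040527344), (79.90760040283203, 81.18450927734375), 0.02144027128815651) [[560.7999877929688, -302.1000061035156], [560.7999877929688, -383.29998779296875], [640.7999877929688, -383.29998779296875], [640.7000122070312, -302.1000061035156]]
top wht 816.5 [169.3 195.4  24.7  53.7  20. ]
   world ((593.30419921875,
[... 273 characters left out ...]
 ((660.9259033203125, -43.02278137207031), (257.9165954589844, 43.31010055541992), 79.96569061279297) [[617.0999755859375, -166.1999969482422], [659.7999877929688, -173.8000030517578], [704.7000122070312, 80.19999694824219], [662.0999755859375, 87.69999694824219]]
scene yel 1021.0 [146.9 371.6  35.5  48.8  67.2]
scene yel 433.5 [523.5 314.5  60.1   8.9  66.8]
scene yel 917.5 [183.8 296.   27.2  61.4  36.9]
scene yel 622.5 [393.3 238.4  28.2  39.5  16.7]
scene yel 4840.0 [496.7 147.  128.5  56.9  37.7]
scene wht 3549.0 [316.3 351.3  26.8 142.7  81.1]
scene wht 783.5 [498.5 266.3  47.2  26.7  64.4]
scene wht 3160.0 [496.5 145.7 103.4  45.9  38. ]
scene wht 329.0 [168.1  95.6  16.1  22.7  80. ]
```

View pics/crop.png

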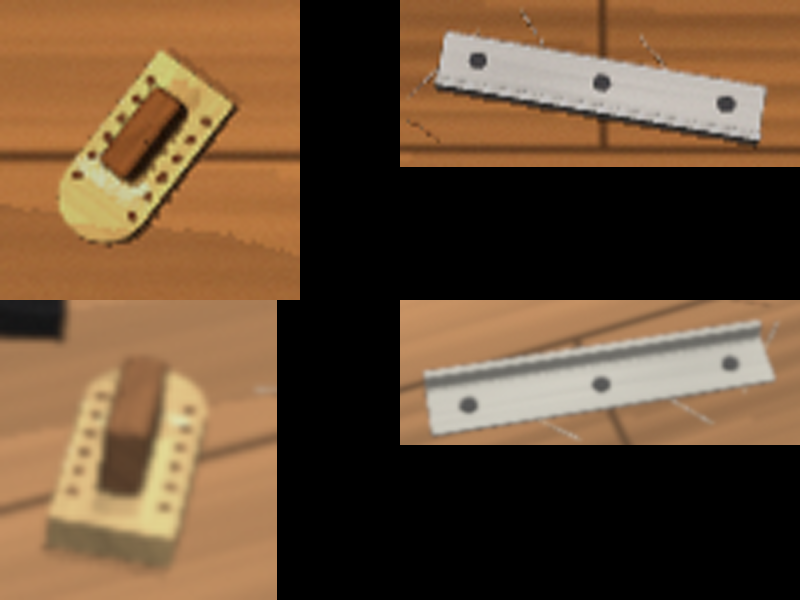

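Run:
```python
from h import *
import pickle
F=pickle.load(open("F0.pkl","rb"));t,s=F["top"],F["scene"]
T=lambda x,y:(200+x/4,220+y/4); S=lambda x,y:(365+x/4.615,205+(y-300)/4.615)
B=lambda x,y:(280+(x-400)/3.333,145+y/3.333); D=lambda x,y:(235+(x-400)/2.4242,320+(y-300)/2.4242)
for nm,a,b in [("sq +y",T(162,52),S(178,537)),("sq -y",T(237,105),S(48,520)),("rib far",T(168,93),S(130,435)),("rib near",T(122,178),S(142,357)),
  ("br L",B(438,81),D(760,322)),("br R",B(758,138),D(425,372)),("hole",B(601,82),D(601,384)),
  ("br backL",B(446,34),D(774,378)),("br backR",B(766,88),D(432,435))]:
    p,e=tri(t,a,s,b);print(nm,p.round(1),e.round(1))
# bracket front edge line fit in top at z=18
hsv=cv2.cvtColor(t["color"],cv2.COLOR_BGR2HSV);m=cv2.inRange(hsv,(0,0,110),(179,50,255))
pts=[]
for u in range(298,386):
    v=np.flatnonzero(m[140:200,u]);pts.append(onz(t,u+.0,140+v.max()+.5,18)[:2])
pts=np.array(pts,np.float32);l=cv2.fitLine(pts,cv2.DIST_HUBER,0,.01,.01).ravel();print("line",l,pts[0],pts[-1],"yaw n",np.arctan(-l[2]/l[3]) if 0 else np.arctan2(-l[2],l[3]))
```

```text
sq +y [494.  217.1  16.8] 6.6
sq -y [459.5 167.9  15.2] 4.7
rib far [461.8 206.2  56.9] 4.2
rib near [410.3 235.8  56.5] 9.6
br L [662.8  87.2  16.7] 5.7
br R [ 616.5 -165.5   16.6] 2.0
hole [665.2 -43.5   4. ] 2.2
br backL [705.6  80.6   0.9] 3.6
br backR [ 6.616e+02 -1.751e+02  1.000e-01] 2.9
line [ 1.7551196e-01  9.8447728e-01  6.3617908e+02 -4.6494884e+01] [655.3438   67.22794] [ 615.6044  -159.97897] yaw n -1.6437513
```

Triangulated heights (17, 57 and 17 mm) roughly match the text. The block grip is at about (438,222) with yaw −0.644. The bracket's middle is at about (638,−39) with yaw −0.176. Moving above the block.

Request:
carry_out --hand '[60,60,60,60,60,60,60,60,60,60,60,60]' --translation '[[22,-36,0],[22,-36,0],[22,-36,0],[22,-36,0],[22,-36,0],[22,-36,0],[22,-36,0],[22,-36,0],[22,-36,0],[22,-36,0],[0,0,0],[0,0,0]]' --turn '[[0,0,-0.029],[0,0,-0.029],[0,0,-0.029],[0,0,-0.029],[0,0,-0.029],[0,0,-0.029],[0,0,-0.029],[0,0,-0.029],[0,0,-0.029],[0,0,-0.029],[0,0,0],[0,0,0]]' --newtons 40

```text
time_s: 1.3
eef_pos: [438.3, 208.5, 234.3]
tcp_rot: [-0.002, 0.321, 0.947, -0.003]
ft_force: [-0.1, 0.9, -0.5]
grip_width: 59.7
```

Request:
carry_out --hand '[60,60,60,60,60,60,60,60,60]' --translation '[[0,6,-20],[0,5,-20],[0,2,-20],[0,0,-20],[0,0,-20],[0,0,-20],[0,0,-20],[0,0,0],[0,0,0]]' --turn '[[0,0,0.01],[0,0,0],[0,0,0],[0,0,0],[0,0,0],[0,0,0],[0,0,0],[0,0,0],[0,0,0]]'

```text
time_s: 2.2
eef_pos: [432.0, 232.6, 88.8]
tcp_rot: [-0.004, 0.308, 0.951, -0.002]
ft_force: [1.4, -0.1, 0.1]
grip_width: 60.2
```

Run:
```python
from h import *
o=get_obs();print(o["eef_pos"],o["tcp_rot"])
f=grab_frame("scene");cv2.imwrite("pics/s1.png",cv2.resize(f["color"][150:290,320:500],None,fx=3,fy=3))
```

```text
[431.9572947  232.5808324   88.81288587] [-0.0040916   0.30822602  0.95130212 -0.00206187]
```

View pics/s1.png

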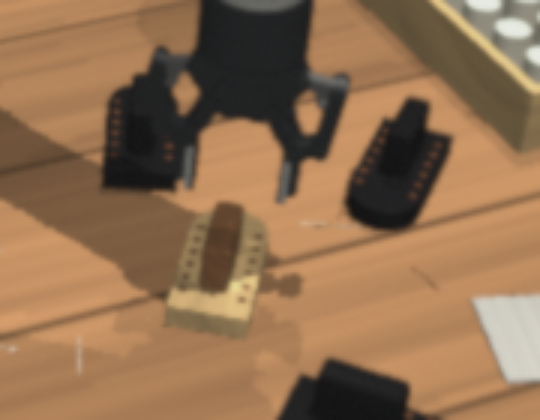

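The scene crop shows the open fingers above the rib and slightly behind it, with both clear of the black blocks. I'll correct the offset, then go down.

Request:
carry_out --hand '[60,60,60,60]' --translation '[[5,-9,0],[0,0,0],[0,0,0],[0,0,0]]' --turn '[[0,0,-0.017],[0,0,0],[0,0,0],[0,0,0]]'

```text
time_s: 2.65
eef_pos: [438.9, 223.9, 91.9]
tcp_rot: [-0.003, 0.317, 0.948, 0.0]
ft_force: [0.3, -1.0, 0.1]
grip_width: 60.2
```

Request:
carry_out --hand '[60,60,60,60,60,60,60,60]' --translation '[[0,-1,-10],[0,0,-10],[0,0,-10],[0,0,-10],[0,0,-5],[0,0,0],[0,0,0],[0,0,0]]' --turn '[[0,0,0],[0,0,0],[0,0,0],[0,0,0],[0,0,0],[0,0,0],[0,0,0],[0,0,0]]'

```text
time_s: 3.45
eef_pos: [438.1, 222.5, 42.0]
tcp_rot: [-0.003, 0.317, 0.948, -0.001]
ft_force: [0.9, 0.2, 0.1]
grip_width: 59.8
```

Request:
carry_out --hand '[60,60,60,20,10,10,10,10,10,10]' --translation '[[0,0,-6],[0,0,0],[0,0,0],[0,0,0],[0,0,0],[0,0,0],[0,0,0],[0,0,0],[0,0,0],[0,0,0]]' --turn '[[0,0,0],[0,0,0],[0,0,0],[0,0,0],[0,0,0],[0,0,0],[0,0,0],[0,0,0],[0,0,0],[0,0,0]]' --newtons 50

```text
time_s: 4.45
eef_pos: [438.8, 223.0, 36.6]
tcp_rot: [-0.003, 0.317, 0.948, 0.0]
ft_force: [0.2, 1.0, -0.8]
grip_width: 21.6
```

Gripped, with an opening of 21.6 mm. Lifting and carrying it towards the bracket while turning.

Request:
carry_out --hand '[10,10,10,10,10,10,10,10,10,10,10,10,10,10,10,10,10,10,10]' --translation '[[0,0,10],[0,0,15],[0,0,15],[7,-13,0],[9,-18,0],[9,-18,0],[9,-18,0],[9,-18,0],[9,-18,0],[9,-18,0],[9,-18,0],[9,-18,0],[9,-18,0],[9,-18,0],[9,-18,0],[6,-12,0],[3,-6,0],[0,0,0],[0,0,0]]' --turn '[[0,0,0],[0,0,0],[0,0,0],[0,0,-0.06],[0,0,-0.08],[0,0,-0.08],[0,0,-0.08],[0,0,-0.08],[0,0,-0.08],[0,0,-0.08],[0,0,-0.08],[0,0,-0.08],[0,0,-0.08],[0,0,-0.08],[0,0,-0.08],[0,0,-0.06],[0,0,-0.03],[0,0,0],[0,0,0]]'

```text
time_s: 6.35
eef_pos: [561.9, -31.5, 77.0]
tcp_rot: [-0.003, 0.775, 0.632, -0.0]
ft_force: [-0.4, 1.4, -0.9]
grip_width: 21.2
```

Request:
carry_out --hand '[10,10,10,10,10,10,10,10]' --translation '[[0,0,-10],[0,0,-10],[0,0,-8],[0,0,-5],[0,0,0],[0,0,0],[0,0,0],[0,0,0]]' --turn '[[0,0,0.02],[0,0,0],[0,0,0],[0,0,0],[0,0,0],[0,0,0],[0,0,0],[0,0,0]]'

```text
time_s: 7.15
eef_pos: [560.4, -27.8, 40.1]
tcp_rot: [-0.004, 0.766, 0.643, -0.0]
ft_force: [0.2, 0.6, -1.6]
grip_width: 21.5
```

Run:
```python
from h import *
o=get_obs();print(o["eef_pos"],o["tcp_rot"])
f=grab_frame("scene");cv2.imwrite("pics/s2.png",cv2.resize(f["color"][220:400,220:420],None,fx=3,fy=3))
```

```text
[560.38785031 -27.75367209  40.14804129] [-4.43898926e-03  7.65766804e-01  6.43102886e-01 -4.18084395e-04]
```

View pics/s2.png

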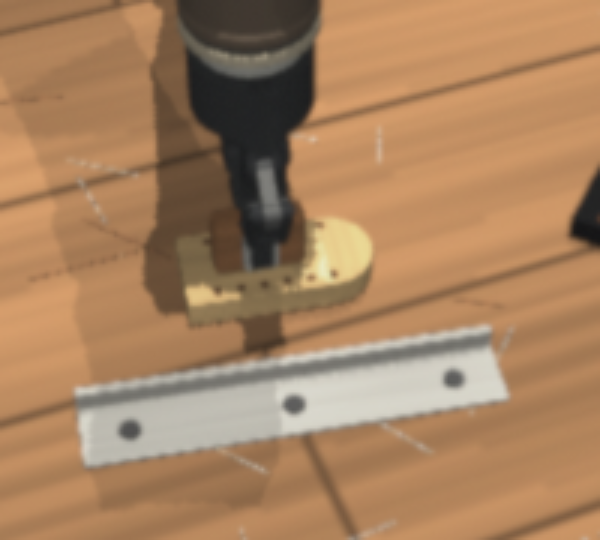

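The crop shows the block held level, its long side parallel to the bracket about 45 mm away, near the middle. Lowering the last 3 mm and approaching.

Request:
carry_out --hand '[10,10,10,10,10,10,10,10,10,10]' --translation '[[0,0,-3],[7,-1.3,0],[7,-1.3,0],[7,-1.3,0],[7,-1.3,0],[6,-1,0],[3,-0.5,0],[0,0,0],[0,0,0],[0,0,0]]' --turn '[[0,0,0],[0,0,0],[0,0,0],[0,0,0],[0,0,0],[0,0,0],[0,0,0],[0,0,0],[0,0,0],[0,0,0]]'

```text
time_s: 8.2
eef_pos: [601.8, -35.4, 37.3]
tcp_rot: [-0.004, 0.766, 0.643, 0.0]
ft_force: [0.5, 0.2, -1.7]
grip_width: 21.4
```

Request:
carry_out --hand '[10,10,10,10,10]' --translation '[[2,-0.3,0],[2,-0.3,0],[0,0,0],[0,0,0],[0,0,0]]' --turn '[[0,0,0],[0,0,0],[0,0,0],[0,0,0],[0,0,0]]'

```text
time_s: 8.7
eef_pos: [605.6, -35.7, 37.4]
tcp_rot: [-0.004, 0.766, 0.643, 0.0]
ft_force: [-0.2, 0.6, -1.2]
grip_width: 21.4
```

Request:
carry_out --hand '[10,10,10,10,10]' --translation '[[2,-0.3,0],[2,-0.3,0],[0,0,0],[0,0,0],[0,0,0]]' --turn '[[0,0,0],[0,0,0],[0,0,0],[0,0,0],[0,0,0]]'

```text
time_s: 9.2
eef_pos: [607.8, -36.0, 36.9]
tcp_rot: [-0.006, 0.766, 0.643, -0.001]
ft_force: [-1.8, 0.3, -0.6]
grip_width: 21.3
```

Request:
carry_out --hand '[10,10,10,10,10]' --translation '[[2,-0.3,0],[2,-0.3,0],[1,0,0],[0,0,0],[0,0,0]]' --turn '[[0,0,0],[0,0,0],[0,0,0],[0,0,0],[0,0,0]]'

```text
time_s: 9.7
eef_pos: [608.1, -36.0, 37.2]
tcp_rot: [-0.01, 0.766, 0.643, -0.004]
ft_force: [-2.5, 0.4, 0.1]
grip_width: 21.2
```

Run:
```python
from h import *
o=get_obs();print(o["eef_pos"],o["tcp_rot"],o["ft_force"])
f=grab_frame("scene");g=grab_frame("top")
cv2.imwrite("pics/s3.png",np.hstack([cv2.resize(f["color"][220:400,230:410],(400,400)),cv2.resize(g["color"][120:240,280:400],(400,400))]))
```

```text
[608.1084923  -36.02166989  37.2455018 ] [-0.01020621  0.76619766  0.64251125 -0.00403322] [-2.53656647  0.39662015  0.07103562]
```

View pics/s3.png

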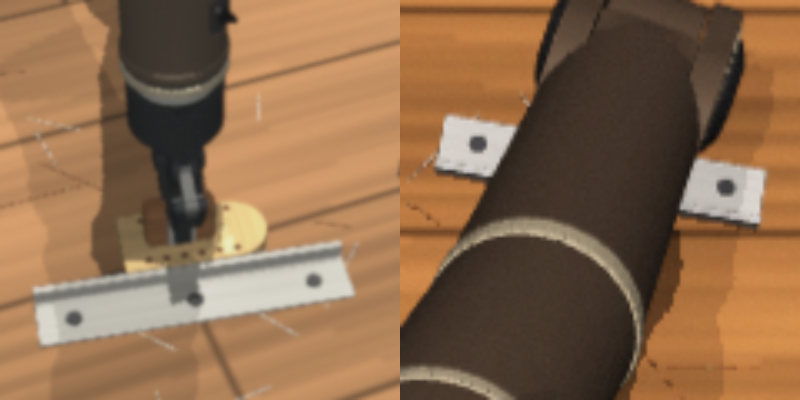

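Pass 1: the crop shows the long side against the bracket near its middle. The advance stalled at x=608.1, which matches a grip 30 mm before the face. Backing off and making the quarter turn.

Request:
carry_out --hand '[10,10,10,10,10,10,10,10,10,10,10,10,10,10,10,10,10,10,10,10]' --translation '[[-8,1.5,0],[-15,2.6,5],[-15,2.6,5],[-15,2.6,5],[-12,2,0],[0,0,0],[0,0,0],[0,0,0],[0,0,0],[0,0,0],[0,0,0],[0,0,0],[0,0,0],[0,0,0],[0,0,0],[0,0,0],[0,0,0],[0,0,0],[0,0,0],[0,0,0]]' --turn '[[0,0,0],[0,0,0],[0,0,0],[0,0,0],[0,0,0],[0,0,0.08],[0,0,0.12],[0,0,0.12],[0,0,0.12],[0,0,0.12],[0,0,0.12],[0,0,0.12],[0,0,0.12],[0,0,0.12],[0,0,0.12],[0,0,0.12],[0,0,0.1],[0,0,0.05],[0,0,0],[0,0,0]]'

```text
time_s: 11.8
eef_pos: [542.6, -24.4, 55.2]
tcp_rot: [0.003, 0.127, 0.992, -0.002]
ft_force: [-0.4, 0.5, -1.3]
grip_width: 21.0
```

Request:
carry_out --hand '[10,10,10,10,10,10,10]' --translation '[[0,0,0],[0,0,-7],[0,0,-7],[0,0,-3],[0,0,0],[0,0,0],[0,0,0]]' --turn '[[0,0,0.05],[0,0,0.025],[0,0,0],[0,0,0],[0,0,0],[0,0,0],[0,0,0]]'

```text
time_s: 12.5
eef_pos: [543.0, -24.4, 37.3]
tcp_rot: [0.004, 0.092, 0.996, -0.002]
ft_force: [-0.3, -1.1, 2.9]
grip_width: 21.5
```

Request:
carry_out --hand '[10,10,10,10,10,10,10,10,10,10]' --translation '[[7,-1.3,0],[7,-1.3,0],[7,-1.3,0],[7,-1.3,0],[6,-1,0],[3,-0.5,0],[2,-0.4,0],[0,0,0],[0,0,0],[0,0,0]]' --turn '[[0,0,0.005],[0,0,0],[0,0,0],[0,0,0],[0,0,0],[0,0,0],[0,0,0],[0,0,0],[0,0,0],[0,0,0]]'

```text
time_s: 13.5
eef_pos: [584.5, -31.6, 37.0]
tcp_rot: [0.002, 0.09, 0.996, -0.002]
ft_force: [-1.6, 0.3, 1.8]
grip_width: 21.3
```

Request:
carry_out --hand '[10,10,10,10,10,10,10]' --translation '[[2,-0.3,0],[2,-0.3,0],[2,-0.3,0],[1,0,0],[0,0,0],[0,0,0],[0,0,0]]' --turn '[[0,0,0],[0,0,0],[0,0,0],[0,0,0],[0,0,0],[0,0,0],[0,0,0]]'

```text
time_s: 14.2
eef_pos: [588.9, -32.2, 36.7]
tcp_rot: [-0.001, 0.089, 0.996, -0.002]
ft_force: [-3.0, 0.3, 3.2]
grip_width: 21.3
```

Request:
carry_out --hand '[10,10,10,10,10]' --translation '[[2,-0.3,0],[2,-0.3,0],[0,0,0],[0,0,0],[0,0,0]]' --turn '[[0,0,0],[0,0,0],[0,0,0],[0,0,0],[0,0,0]]'

```text
time_s: 14.7
eef_pos: [589.0, -32.2, 36.8]
tcp_rot: [-0.005, 0.089, 0.996, -0.002]
ft_force: [-3.7, 0.1, 3.9]
grip_width: 21.4
```

Run:
```python
from h import *
o=get_obs();print(o["eef_pos"],o["tcp_rot"],o["ft_force"])
f=grab_frame("scene")
cv2.imwrite("pics/s4.png",cv2.resize(f["color"][220:400,220:420],None,fx=3,fy=3))
```

```text
[588.96297583 -32.1916112   36.8184988 ] [-0.00486399  0.08914256  0.99600462 -0.00217853] [-3.70870808  0.09833679  3.92523075]
```

View pics/s4.png

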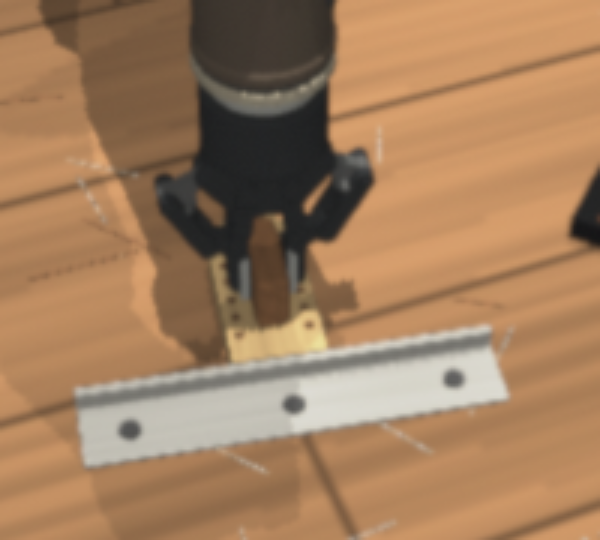

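The crop shows the square end against the bracket near its middle. The advance has stalled, so it is in contact. Opening a little, then lifting clear and retreating.

Request:
carry_out --hand '[35,50,60,60,60,60,60,60,60,60,60,60,60,60,60,60,60]' --translation '[[0,0,0],[0,0,0],[0,0,0],[0,0,0],[0,0,0],[0,0,8],[0,0,12],[0,0,15],[0,0,20],[0,0,25],[0,0,25],[-20,0,25],[-30,0,20],[-30,0,10],[-20,0,0],[0,0,0],[0,0,0]]' --turn '[[0,0,0],[0,0,0],[0,0,0],[0,0,0],[0,0,0],[0,0,0],[0,0,0],[0,0,0],[0,0,0],[0,0,0],[0,0,0],[0,0,0],[0,0,0],[0,0,0],[0,0,0],[0,0,0],[0,0,0]]'

```text
time_s: 16.45
eef_pos: [489.7, -33.1, 214.6]
tcp_rot: [0.004, 0.09, 0.996, -0.001]
ft_force: [-0.1, 1.3, -0.4]
grip_width: 60.0
```

Run:
```python
from h import *
o=get_obs();print(o["eef_pos"],o["ft_force"],o["time_s"])
f=grab_frame("scene");g=grab_frame("top")
cv2.imwrite("pics/s5.png",np.hstack([cv2.resize(f["color"][220:400,230:410],(400,400)),cv2.resize(g["color"][120:300,280:460],(400,400))]))
T=g
for n,F in(("top",g),("scene",f)):
    m=cv2.morphologyEx(cv2.inRange(cv2.cvtColor(F["color"],cv2.COLOR_BGR2HSV),(17,60,130),(32,200,255)),cv2.MORPH_CLOSE,np.ones((3,3)))
    for c in cv2.findContours(m,cv2.RETR_EXTERNAL,cv2.CHAIN_APPROX_NONE)[0]:
        (x,y),wh,a=cv2.minAreaRect(c)
        if cv2.contourArea(c)>200 and 100<x<530 and 170<y<430:
            w=np.array([onz(F,*p,20)[:2] for p in c[:,0]],np.float32);print(n,np.round([x,y,a],1),cv2.minAreaRect(w))
```

```text
[489.73293175 -33.10391509 214.64025012] [-0.05324398  1.25584444 -0.42047314] 16.45
top [376.3 341.8  84.4] ((219.36465454101562, -128.62196350097656), (58.934974670410156, 201.7506103515625), 5.435997009277344)
top [418.3 254.7  35.5] ((437.1846923828125, -241.02003479003906), (60.69007873535156, 136.03268432617188), 53.20805358886719)
top [455.  192.5  90. ] ((599.4678344726562, -341.5970153808594), (82.5423583984375, 83.38197326660156), 0.020102372393012047)
scene [147.  371.7  67.2] ((604.9444580078125, -340.6500549316406), (82.12750244140625, 83.42595672607422), 10.185981750488281)
scene [307.6 314.6  77.9] ((576.764892578125, -30.65985870361328), (62.32536315917969, 126.3230209350586), 79.79536437988281)
scene [523.5 315.   66. ] ((733.3209228515625, 357.3936462402344), (19.24648666381836, 144.50946044921875), 72.35313415527344)
scene [182.9 296.   30.5] ((443.05511474609375, -243.56439208984375), (63.00031280517578, 151.5609588623047), 53.72114181518555)
```

View pics/s5.png

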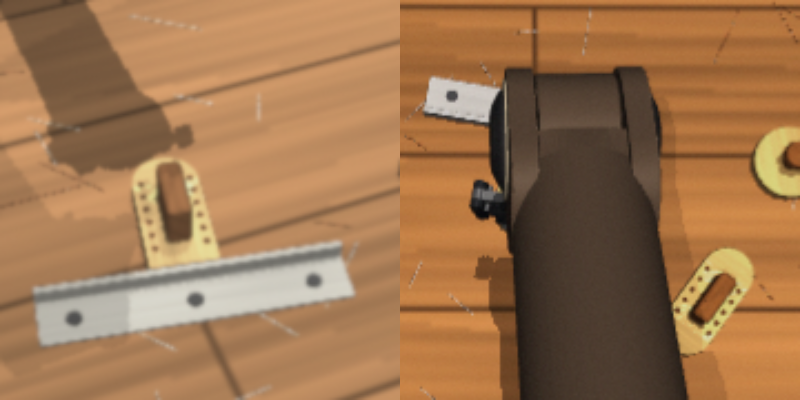

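The left crop shows the block lying flat and let go, its square end at the bracket and in line with it. The oval and round blocks are in the same pixels as before, and the arm is clear.

```bash
python3 -c "
from plant import *
print(job_done())"
```

```text
the job is handed in; nothing more can be done
None
```

I offered the block's long side to the bracket, backed off and made the quarter turn. Then I brought the square end up to the face, let go, and handed the job in at about 16.5 s. No verdict was reported.

**Pass 1 (long side):** I pressed until the arm stalled at about 2.5 N. By my measurement, the grip point was about 30 mm before the face and close to its middle.

**Pass 2 (square end):** I pressed until the arm stalled at about 3.7 N, with the grip point about 50 mm before the face.

**Final check (scene camera):**
- The block's yaw is −10.2° against −10.1° for the bracket.
- The square end is at about (638, −42) mm, on the measured face line within about 1 mm. It is a few mm from the bracket's middle.
- The arm is clear, about 215 mm above the bench.
- In the top view, the oval and round blocks are within 2 mm of where they started.

**Limits and disagreements:**
- The arm hid the block from the top camera, so its final pose comes from the scene view alone.
- Two-view heights came out 1–6 mm below the text's values, with ray gaps of 2–10 mm. The calibration is good to about 2 mm.

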